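# Push the sharpening stone into its caddy slot and shut the door

### The arm

A 6-joint arm with a two-finger parallel gripper is mounted at the origin on the work surface. World frame = base frame: x ahead of the robot, y to its left, z up, the work surface at z = 0. Lengths are in mm, angles in rad, forces in N, time in s.
With the tool pointing down it reaches from about 325 to 850 mm from the base axis. Payload 15.5 kg.
Tool frame: the origin (TCP) lies midway between the tips of the shut fingers; the grasp point (between the pads) lies 19 mm behind it; z points along the fingers, y is the line along which they close (so a half turn about z gives the same grasp; the last joint's range is limited). The gripper opens to 91 mm and grips with 3 to 60 N. Pads are 32 mm wide; open, the fingers measure 118 mm over their backs; the gripper's body (76 mm by 178 mm) begins 60 mm behind the grasp point.
Start: joints at [-1.399, 0.494, 1.345, -0, 1.302, -0.096], TCP at [164.78, -602.888, 213.915] pointing down, gripper open.
Joint ranges: [-2.91, 2.91], [-0.82, 2.16], [0.22, 2.67], [-1.22, 4.37], [0.12, 2.79], [-3.08, 3.08]. Speed limits (rad/s): [1.89, 1.89, 2.57, 3.01, 3.01, 3.01].

### API

Orientations are given as a 3x3 rotation matrix whose columns are the frame's x, y, z axes.
In Python, from rig import manip, snapshot, job gives the robot as it stands.
- The arm moves only by the shell command python3 -m handwheel 'ROWS' [FORCE]. ROWS is JSON, one flat list of numbers, 5 for each row, row after row: the shift along the tool's x, y, z in cm, then the turn about the tool's z in rad, then the finger opening in cm, from 0 to 9.12. A call has 1 to 8 rows; each row shifts and turns the commanded pose from where the row before left it, along the tool's axes as they then stand; what a row does not reach is not made up. A row lasts 1/12 s, in which the tool goes at most 41.7 mm and 7.16 degrees, less where a joint would pass 70% of its speed; a pose out of reach is approached as far as the arm can. A call is refused whole if a number of a shift passes 4.17 or a number of a turn 0.125, either way. A call with a gripper value outside its range is refused whole. The fingers move at their own pace and stop on an object; FORCE is the grip in N (left out, the last holds). Time passes only in rows, so rows that do not move let the fingers close. It gives the time, the measured TCP pose, the force, the opening and the grip force at its end, in the units of the state.
- manip.read_state(): the state, without advancing time (a new reading comes with each control period).
- snapshot(name): name is "scene" or "top" or "wrist"; returns a dict with "image" (420x560x3 uint8, red, green, blue), "fovy" (degrees; the focal length in pixels is half the picture's height over the tangent of half this angle, whatever the lens; pixels are square), "cx", "cy" (the principal point, pixels), "view" (4x4, takes a point from world to camera coordinates); the wrist camera has in their place "tool_from_camera" (4x4, takes a point from camera to tool coordinates, whose origin is the TCP and whose axes are the flange's). Camera axes: x right, y up, looking along -z (the intrinsics and any distortion apply to the point x, -y, -z); pixel columns grow to the right and rows downward; lengths in mm; the calibration is good to about 2 mm. The wrist camera is an equidistant fisheye: a pixel r from the principal point sees the ray r / f radians off the axis. A picture is of the moment at which its call begins: read the wrist's pose just before it. There is no depth.
- job.finish_job(): hands the job in; it is judged then, once.
The state is a dict: "t": time; "joint_positions": joint angles; "qd": joint speeds; "joint_efforts": joint torques, N m; "eef_pos": TCP position; "orientation": TCP orientation; "force": force on the tool from outside, world axes, zero at the start; "ft_torque": the same for the moment, N m; "width": opening from 0.0 (shut) to 1.0 (fully open); "finger_force": force on a finger pad.
Only numpy, scipy, OpenCV 4.12 (cv2) and the standard library are available. Lean on these libraries where they do the work, as an engineer would, in place of code of your own. Each camera call takes 0.05 s, during which the arm holds its last target. There are 200 camera calls.

### The job

Put the flat grey sharpening stone away: swing the caddy's small orange door wide open, push the stone endways through the low slot behind it until its back end is flush with the slot's face, then shut the door fully over it. Leave the spools and the wrench where they are.

Things in the scene. Friction and masses are not known exactly. Their poses are not given: they have to be found in the camera images.
- caddy: Blue plastic drawer caddy, fixed to the bench, 120 mm wide (y -60 to +60), 186 mm deep (x 0 to 186). Origin: middle of the slot mouth at bench level, in the plane of the slot face. +x runs into the slot, z up. Its front 83 mm is low, clear roof top at z 42; behind that a stack of small dummy drawers up to z 110. The face (towards -x) is turned roughly to world -y.
- slot (a point): Middle of the slot mouth, same point and axes as the caddy's. Slot 50 mm wide (mouth flared to 62 mm over the first 6 mm), 20 mm high, the bench top is its floor; straight channel 105 mm deep to a stop. White lintel over the mouth (z 20 to 42). Two rest strips beside the mouth (|y| 50 to 60 mm, 42 mm high) stand 6 mm proud of the face.
- door (a joint): Orange door in front of the slot, upright hinge; 0 = shut, grows to 2.2 rad as it swings outward (to the caddy's -x). Starts ajar at 0.3 to 1.0, across the way to the slot. No spring, light friction: stays where left. Panel 108 mm wide, 8 mm thick, z 2 to 42 mm; when shut its inner side is 6 mm in front of the slot face.
- door_peg (a point): Top centre of the black round peg that stands on the door's top edge near its free end: 12 mm diameter, 30 mm tall, z 42 to 72 mm above the bench, 100 mm from the hinge axis. Can be pinched from above or pushed.
- door_hinge (a point): Point on the door's upright hinge axis, 42 mm above the bench: in the caddy's frame at x -10 mm, y +55 mm. With the door at angle a the peg lies from it at (-100 sin a, -100 cos a) mm in the caddy's frame.
- stone: Flat sharpening stone of grey ceramic, a plain slab lying on the bench: 96 mm long (its x), 46 mm wide (y), 16 mm thick (z), about 0.18 kg. Origin at the centre of its underside; either end may go first.
- spool_a: Turned wooden spool standing on end, 44 mm diameter, 50 mm high; bystander. Origin at the centre of its underside.
- spool_b: The other wooden spool, the same; bystander.
- wrench: Steel wrench lying on the bench; bystander. Origin under its middle, lying along its x.
Mind the look-alikes: they are no part of the job. Several things look just like the stone: the one meant starts nearest to the robot's base. What is meant by the caddy is not pink, and is the smaller of those in its own colour.

How it is judged (in metres and radians):
On the way, in this order (a step that is already met when the one before it is completed fails the run):
1. the door has been swung wide open (past 1.35 rad) (value of joint door above 1.35 rad), for 0.2 s.
2. the stone is through the slot, its back end within 4 mm of flush (x of stone in the frame of caddy above 0.044 m and y of stone in the frame of caddy between -0.006 and 0.006 m and z of stone in the frame of caddy below 0.005 m), for 0.2 s.
At the end, for the whole second after the job is handed in: The stone lies flat and endways in the slot channel, its back end sticking out of the slot face by no more than 4 mm, at rest, and the door is shut (under 0.08 rad) (all of step 2 and angle between the x axis of stone and the x axis of caddy, either way round below 0.12 rad and value of joint door below 0.08 rad and linear speed of stone below 0.01 m/s); the robot touches nothing.
It fails at once if a spool is moved more than 30 mm (distance of any of spool_a, spool_b from where it was at the start of the episode above 0.03 m).
It fails at once if the wrench is moved more than 30 mm (distance of wrench from where it was at the start of the episode above 0.03 m).
It also fails if it takes over 70 s, if anything falls off the work surface, if the arm or the gripper's body presses on something with over 40 N, if the wrist force passes 120 N, or if a joint passes its speed limit or range.

## Working session

There is one attempt and no reset: what is moved stays moved. The work goes in short steps, Python scripts to look and compute and a shell command to move; the robot and the scene stay as the last step left them, time stands still between calls to the robot, and variables do not carry over. Pictures are saved under pics/ and viewed, at most 10 in all, crops included, and the job is handed in when it is done.

```bash
ls; mkdir -p pics
python3 - <<'E'
from rig import manip, snapshot, job
import cv2,json,numpy as np
s=manip.read_state(); print(s['t'],s['eef_pos'],s['orientation'],s['width'])
for n in ("scene","top"):
    d=snapshot(n); cv2.imwrite(f"pics/{n}0.png",d["image"][:,:,::-1]); 
    print(n,{k:(np.array(v).round(3).tolist()) for k,v in d.items() if k!="image"})
E
```

```text
pics
0.0 [ 164.7092642  -602.4976755   213.31193731] [[ 9.64625236e-01  2.63624945e-01 -2.04887032e-04]
 [ 2.63624990e-01 -9.64624423e-01  1.26004876e-03]
 [ 1.34541250e-04 -1.26948818e-03 -9.99999185e-01]] 0.9993481186253546
scene {'fovy': 46.951, 'cx': 282.069, 'cy': 211.32, 'view': [[-0.424, 0.906, -0.003, 440.366], [-0.779, -0.363, 0.51, 321.586], [0.461, 0.219, 0.86, -1592.274], [0.0, 0.0, 0.0, 1.0]]}
top {'fovy': 57.398, 'cx': 277.594, 'cy': 209.469, 'view': [[-0.008, -1.0, 0.002, -244.666], [0.997, -0.008, 0.082, -539.957], [-0.082, 0.003, 0.997, -919.832], [0.0, 0.0, 0.0, 1.0]]}
```

View pics/scene0.png

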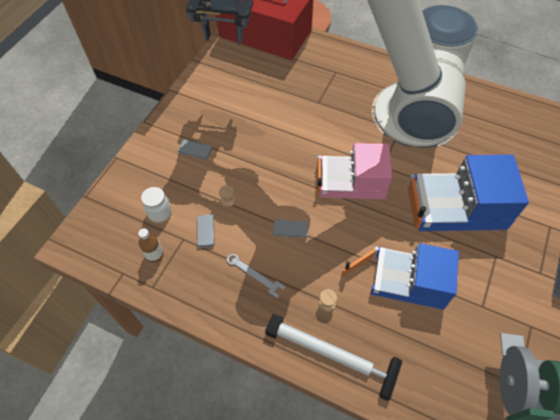

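View pics/top0.png

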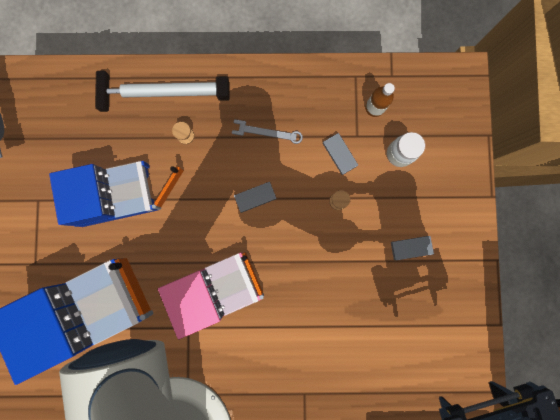

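Top view: three stone-like slabs at (256,197), (340,153) and (412,248). The small blue caddy is at (105,192), with its door from the hinge at (155,207) to the peg at (176,170). The spools are at (182,132) and (340,200), the wrench at (268,131). The large blue and pink caddies are decoys.

```bash
cat > h.py <<'E'
import numpy as np,cv2
from rig import manip,snapshot,job
def K(d): 
    f=d["image"].shape[0]/2/np.tan(np.radians(d["fovy"])/2); return f,d["cx"],d["cy"]
def cast(d,u,v,z):
    "pixel -> world point on plane z (pinhole cameras)"
    f,cx,cy=K(d); V=np.array(d["view"]); R=V[:3,:3]; c=-R.T@V[:3,3]
    r=R.T@np.array([(u-cx)/f,-(v-cy)/f,-1]); return c+r*(z-c[2])/r[2]
def proj(d,p):
    f,cx,cy=K(d); V=np.array(d["view"]); q=V[:3,:3]@p+V[:3,3]
    return np.array([cx+f*q[0]/-q[2],cy-f*q[1]/-q[2]])
def wcast(d,s,u,v,z):
    "wrist fisheye pixel -> world on plane z"
    f,cx,cy=K(d); T=np.array(d["tool_from_camera"]); a=np.array([u-cx,v-cy]); r=np.hypot(*a); th=r/f
    k=a/r*np.sin(th) if r>1e-9 else a*0
    R=np.array(s["orientation"]); c=R@T[:3,3]+s["eef_pos"]
    w=R@T[:3,:3]@np.array([k[0],-k[1],-np.cos(th)]); return c+w*(z-c[2])/w[2]
def wproj(d,s,p):
    f,cx,cy=K(d); T=np.array(d["tool_from_camera"]); R=np.array(s["orientation"])
    q=T[:3,:3].T@(R.T@(np.asarray(p)-s["eef_pos"])-T[:3,3]); th=np.arctan2(np.hypot(q[0],q[1]),-q[2]); n=np.hypot(q[0],q[1])
    return np.array([cx+f*th*q[0]/n, cy-f*th*q[1]/n])
E
python3 - <<'E'
from h import *
d=snapshot("top"); im=d["image"]; hsv=cv2.cvtColor(im,cv2.COLOR_RGB2HSV)
for nm,b in dict(s1=(225,170,285,225),s2=(315,125,365,180),s3=(385,230,440,262)).items():
    u0,v0,u1,v1=b; h=hsv[v0:v1,u0:u1]
    m=((h[...,1]<75)&(h[...,2]>55)).astype(np.uint8)
    c=max(cv2.findContours(m,cv2.RETR_EXTERNAL,cv2.CHAIN_APPROX_NONE)[0],key=cv2.contourArea)
    P=np.array([cast(d,p[0][0]+u0,p[0][1]+v0,16)[:2] for p in c],np.float32)
    r=cv2.minAreaRect(P); print(nm,r,np.linalg.norm(r[0]))
# caddy roof-top corners/white pixels and blue top
u0,v0,u1,v1=40,150,200,235; h=hsv[v0:v1,u0:u1]
bl=((h[...,0]>105)&(h[...,0]<125)&(h[...,1]>150)).astype(np.uint8)
og=((h[...,0]<12)&(h[...,1]>190)&(h[...,2]>120)).astype(np.uint8)
for nm,m,z in(("blue",bl,110),("orange",og,42)):
    c=max(cv2.findContours(m,cv2.RETR_EXTERNAL,cv2.CHAIN_APPROX_NONE)[0],key=cv2.contourArea)
    P=np.array([cast(d,p[0][0]+u0,p[0][1]+v0,z)[:2] for p in c],np.float32); print(nm,cv2.minAreaRect(P),cv2.boxPoints(cv2.minAreaRect(P)).round().tolist())
for nm,u,v,z in (("peg",176,170,72),("spA",182,132,50),("spB",340,200,50),("wr",240,129,8),("wr2",295,137,8)): print(nm,cast(d,u,v,z).round())
a=cv2.resize(im[120:240,40:200],None,fx=4,fy=4,interpolation=cv2.INTER_CUBIC)
b=cv2.resize(im[165:225,225:285],None,fx=2,fy=2,interpolation=cv2.INTER_CUBIC)
a[:120,520:]=b
cv2.imwrite("pics/crop1.png",a[:,:,::-1])
E
```

```text
s1 ((571.19970703125, -192.88511657714844), (46.81517028808594, 95.54143524169922), 20.92274284362793) 602.8878614714066
s2 ((678.9661865234375, -405.98974609375), (97.20413970947266, 48.41476058959961), 30.578418731689453) 791.0896007251308
s3 ((441.6946105957031, -578.2752075195312), (46.02255630493164, 99.47273254394531), 8.928771018981934) 727.6649948025855
blue ((565.4163818359375, 185.99163818359375), (133.69192504882812, 129.337158203125), 12.663225173950195) [[486.0, 234.0], [514.0, 108.0], [645.0, 138.0], [616.0, 264.0]]
orange ((581.7289428710938, 17.447162628173828), (10.53144645690918, 79.90607452392578), 58.48276138305664) [[545.0, 34.0], [613.0, -8.0], [619.0, 1.0], [550.0, 43.0]]
peg [629. -11.  72.]
spA [726. -19.  50.]
spB [ 557. -398.   50.]
wr [ 745. -155.    8.]
wr2 [ 723. -295.    8.]
```

View pics/crop1.png

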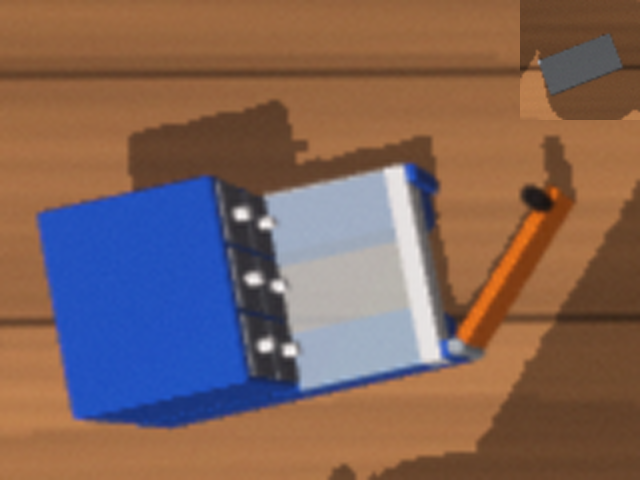

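Stone candidates: (256,197), (340,153), (412,248) px. The slab at (256,197) is nearest the base (603 mm against 791 and 728), and its size fits 96x46, so it is the one. The caddy is the smaller blue one (not pink). The crop shows its lintel edge from (410,165) to (445,357), the hinge near (462,348) and the peg top at (536,197).

Run:
```python
from h import *
d=snapshot("top"); im=d["image"]; hsv=cv2.cvtColor(im,cv2.COLOR_RGB2HSV)
sub=lambda u,v:(u/4+40-.375,v/4+120-.375)
u0,v0,u1,v1=120,150,200,235; h=hsv[v0:v1,u0:u1]
w=((h[...,1]<40)&(h[...,2]>195)).astype(np.uint8)
c=max(cv2.findContours(w,cv2.RETR_EXTERNAL,cv2.CHAIN_APPROX_NONE)[0],key=cv2.contourArea)
P=np.array([cast(d,p[0][0]+u0,p[0][1]+v0,42)[:2] for p in c],np.float32); r=cv2.minAreaRect(P);print("lintel",r,cv2.boxPoints(r).round().tolist())
for nm,u,v,z in (("lintA",410,165,42),("lintB",445,357,42),("hinge",462,348,42),("peg",536,197,72),("doorfree",572,198,42),("roofL",262,192,42),("roofR",300,388,42),("blue0",38,212,110),("blue1",76,418,110),("blue2",212,176,110),("blue3",252,382,110)):
    print(nm,cast(d,*sub(u,v),z).round(1))
s=manip.read_state(); dw=snapshot("wrist"); print(s['eef_pos'],{k:np.array(v).round(3).tolist() for k,v in dw.items() if k!='image'})
ds=snapshot("scene"); print(cast(ds,512,342,16), "peg scene px", proj(ds,cast(d,*sub(536,197),72)))
```

```text
lintel ((596.9520263671875, 78.50497436523438), (119.6406021118164, 14.069839477539062), 12.313366889953613) [[537.0, 73.0], [540.0, 59.0], [657.0, 84.0], [654.0, 98.0]]
lintA [657.4  79.3  42. ]
lintB [540.2  55.8  42. ]
hinge [545.6  45.7  42. ]
peg [631.4  -5.6  72. ]
doorfree [636.4 -19.3  42. ]
roofL [641.5 168.6  42. ]
roofR [522.2 142.4  42. ]
blue0 [617.7 263.1 110. ]
blue1 [502.  237.3 110. ]
blue2 [637.4 166.3 110. ]
blue3 [521.2 140.4 110. ]
[ 164.71523912 -602.69536276  213.56818553] {'fovy': 65.706, 'cx': 279.244, 'cy': 204.567, 'tool_from_camera': [[0.0, 0.955, 0.297, 84.193], [1.0, -0.0, 0.0, 0.126], [0.0, 0.297, -0.955, -170.881], [0.0, 0.0, 0.0, 1.0]]}
[633.01759971 435.74314528  16.        ] peg scene px [347.30323738 262.66776572]
```

```bash
cat >> h.py <<'E'
O=np.array([598.,71.]); T0=np.radians(12.4)
X=np.array([-np.sin(T0),np.cos(T0)]); Y=np.array([-np.cos(T0),-np.sin(T0)])
def cad(p): q=np.asarray(p)[:2]-O; return np.array([q@X,q@Y])
def wor(x,y,z): return np.r_[O+x*X+y*Y,z]
def where():
    s=manip.read_state(); R=np.array(s['orientation']); yaw=np.degrees(np.arctan2(R[1,0],R[0,0]))
    print('t',round(s['t'],2),'cad',cad(s['eef_pos']).round(1),'z',round(s['eef_pos'][2],1),'yaw',round(yaw,2),'F',np.round(s['force'],1),'w',round(s['width'],3),'ff',s['finger_force'],'j6',round(s['joint_positions'][5],2)); return s
E
python3 -m handwheel '[0,0,0,-0.125,6, 0,0,0,-0.125,6, 0,0,0,-0.125,6, 0,0,0,-0.125,6, 0,0,0,-0.125,6, 0,0,0,-0.125,6, 0,0,0,-0.125,6, 0,0,0,-0.125,6]' 20
python3 -m handwheel '[0,0,0,-0.125,6, 0,0,0,-0.125,6, 0,0,0,-0.125,6, 0,0,0,-0.125,6, 0,0,0,0,6]'
python3 -c 'from h import *;where()'
```

```text
t: 0.97
eef_pos: [164.8, -602.8, 213.8]
orientation: [[0.293, 0.956, -0.0], [0.956, -0.293, 0.0], [0.0, -0.0, -1.0]]
force: [0.1, 0.1, 0.1]
width: 0.658
finger_force: 0.0
t: 1.38
eef_pos: [164.7, -602.9, 213.8]
orientation: [[-0.201, 0.979, -0.0], [0.979, 0.201, 0.0], [0.0, -0.0, -1.0]]
force: [0.5, 0.7, 0.7]
width: 0.657
finger_force: 0.0
t 1.38 cad [-565.1  567.9] z 213.8 yaw 101.62 F [0.5 0.7 0.7] w 0.657 ff 0.0 j6 -1.6
```

```bash
python3 -m handwheel '[2.5,3,0,-0.0137,6, 2.5,3,0,0,6, 2.5,3,0,0,6, 2.5,3,0,0,6, 2.5,3,0,0,6, 2.5,3,0,0,6, 2.5,3,0,0,6, 2.5,3,0,0,6]' >/dev/null
python3 -m handwheel '[2.5,3,0,0,6, 2.5,3,0,0,6, 2.5,3,0,0,6, 2.5,3,0,0,6, 2.5,3,0,0,6, 2.5,3,0,0,6, 2.5,3,0,0,6, 2.5,3,0,0,6]' >/dev/null
python3 -m handwheel '[2.5,3,0,0,6, 2.5,3,0,0,6, 2.5,3,0,0,6, 0,0,0,0,6, 0,0,0,0,6]' >/dev/null
python3 - <<'E'
from h import *
s=where(); d=snapshot("wrist"); cv2.imwrite("pics/w1.png",d["image"][:,:,::-1])
print("peg px",wproj(d,s,wor(-82,-16,72)))
E
```

```text
t 3.13 cad [-92.9  -6.8] z 213.5 yaw 101.93 F [-0.7 -0.2 -0.5] w 0.66 ff 0.0 j6 -0.33
peg px [289.10345615 181.85406014]
```

View pics/w1.png

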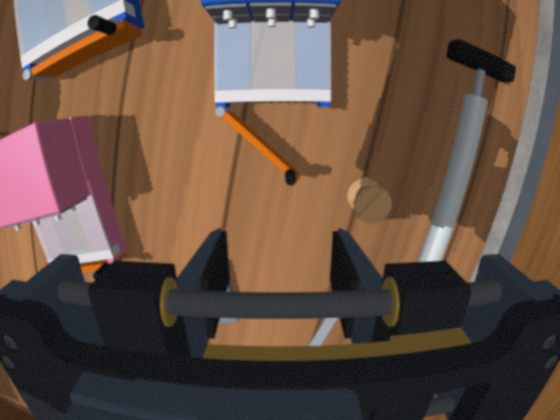

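The wrist view shows the peg top near (290,180), which matches the prediction of (289,182), the hinge at (220,111), and the lintel edge from (216,104) to (331,103).

Run:
```python
from h import *
s=where(); d=snapshot("wrist"); 
for u,v,z in ((216,104,42),(331,103,42),(216,96,42),(331,95,42),(220,111,42),(290,180,72),(215,10,110),(335,8,110)): print(u,v,cad(wcast(d,s,u,v,z)).round(1))
# peg: dark blob
h=cv2.cvtColor(d["image"],cv2.COLOR_RGB2HSV)[165:195,278:305]; m=(h[...,2]<60).astype(np.uint8)
ys,xs=np.nonzero(m); print(xs.min()+278,xs.max()+278,ys.min()+165,ys.max()+165,m.sum())
```

```text
t 3.18 cad [-93.9  -5.7] z 213.5 yaw 101.89 F [-1.2  0.   0.6] w 0.659 ff 0.0 j6 -0.33
216 104 [-4.7 60.6]
331 103 [ -5.2 -59.8]
216 96 [ 3.8 60.4]
331 95 [  3.3 -59.8]
220 111 [-12.4  56.5]
290 180 [-81.2 -15.8]
215 10 [77.3 47.5]
335 8 [ 77.7 -53.4]
287 296 168 183 120
```

```bash
sed -i 's/O=np.array(\[598.,71.\])/O=np.array([598.5,68.6])/' h.py
python3 -m handwheel '[1.2,1.0,0,-0.008,5, 0,0,4,0,5, 0,0,4,0,5, 0,0,4,0,5, 0,0,2,0,5, 0,0,0,0,5]' >/dev/null
python3 - <<'E'
from h import *
s=where(); d=snapshot("wrist"); cv2.imwrite("pics/w2.png",d["image"][100:420,100:460,::-1]); print(wproj(d,s,s['eef_pos']))
E
```

```text
t 3.73 cad [-79.8 -12.6] z 69.6 yaw 102.33 F [-1.4 -0.2 -0.7] w 0.548 ff 0.0 j6 -0.32
[279.89519989 255.83167066]
```

View pics/w2.png

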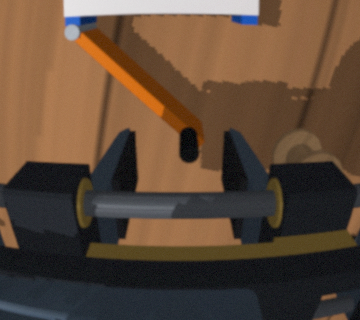

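The peg sits between the fingers, top near full-frame (289,255), about 5 mm right of the TCP projection at (280,256). I'll shift, descend and pinch.

```bash
python3 -m handwheel '[0,0.5,0,0,5, 0,0,2.0,0,5, 0,0,0,0,0.5, 0,0,0,0,0.5, 0,0,0,0,0.5, 0,0,0,0,0.5, 0,0,0,0,0.5, 0,0,0,0,0.5]' 15; python3 -c 'from h import *;where()'
```

```text
t: 4.45
eef_pos: [636.1, -5.0, 54.6]
orientation: [[-0.216, 0.976, 0.0], [0.976, 0.216, 0.0], [-0.0, 0.0, -1.0]]
force: [-1.7, 1.1, 0.3]
width: 0.143
finger_force: 0.9
t 4.45 cad [-80.  -20.9] z 54.6 yaw 102.47 F [-1.7  1.1  0.3] w 0.143 ff 0.8809707686305046 j6 -0.32
```

```bash
python3 -m handwheel '[0,0,0.4,0,0.5, -1.05,-1.13,0,0,0.5, -0.84,-1.24,0,0,0.5, -0.65,-1.36,0,0,0.5, -0.44,-1.43,0,0,0.5]' 20; python3 -m handwheel '[-0.21,-1.48,0,0,0.5, 0,-1.5,0,0,0.5, 0.23,-1.48,0,0,0.5, 0.28,-0.96,0,0,0.5, 0,0,0,0,0.5, 0,0,0,0,0.5, 0,0,0,0,0.5]'>/dev/null; python3 -c 'from h import *;where()'
```

```text
t: 4.87
eef_pos: [593.6, -46.4, 51.0]
orientation: [[-0.216, 0.976, 0.004], [0.976, 0.216, -0.001], [-0.002, 0.004, -1.0]]
force: [4.1, -1.9, 6.6]
width: 0.124
finger_force: 20.0
t 5.45 cad [-107.6   84.5] z 50.7 yaw 102.47 F [-0.3 -3.9  8.3] w 0.122 ff 20.003128945827484 j6 -0.43
```

```bash
python3 -m handwheel '[0,0,0,0,4, 0,0,0,0,4, 0,0,-4,0,7, 0,0,-4,0,7, 0,0,-3,0,8, -4,0.1,0,-0.08,8, -4,0.1,0,-0.08,8, -4,0.1,0,0,8]'>/dev/null; python3 -m handwheel '[-3.5,0.1,0,0,8, 0,0,0,0,8, 0,0,0,0,8]'>/dev/null;  python3 - <<'E'
from h import *
s=where(); d=snapshot("wrist"); cv2.imwrite("pics/w3.png",d["image"][:,:,::-1])
im=d["image"]; hsv=cv2.cvtColor(im,cv2.COLOR_RGB2HSV)
c0=wproj(d,s,[571,-193,16]); print(c0)
m=((hsv[...,1]<75)&(hsv[...,2]>70)).astype(np.uint8)
n,l,st,ce=cv2.connectedComponentsWithStats(m)
for i in range(1,n):
    if st[i,4]>500: print(st[i],ce[i])
E
```

```text
t 6.37 cad [-262.    65.8] z 159.5 yaw 111.51 F [-0.   0.8 -0.6] w 0.869 ff 0.0 j6 -0.8
[264.57586835 177.52672482]
[  40    7  109  105 8786] [92.02834054 60.52754382]
[ 500   17   60  181 3968] [536.05267137 117.59904234]
[ 241  128   48   95 4421] [264.61117394 174.80660484]
[ 383  182   64   82 1529] [413.62982341 219.93917593]
[ 144  293  163   26 3087] [222.17719469 306.3611921 ]
[ 70 393  95  26 544] [111.98713235 405.97426471]
[  0 395  37  25 553] [ 17.02350814 410.37432188]
```

View pics/w3.png

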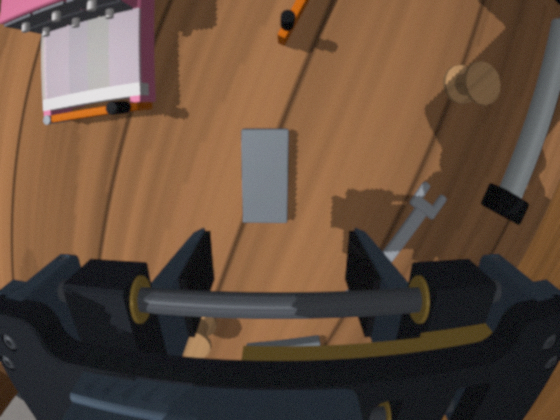

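The stone lies at (265,175) in the wrist view, clear of everything, and its door is open at (290,20). Now I'll fit it precisely.

Run:
```python
from h import *
s=where(); d=snapshot("wrist"); hsv=cv2.cvtColor(d["image"],cv2.COLOR_RGB2HSV)[120:230,230:300]
m=((hsv[...,1]<75)&(hsv[...,2]>70)).astype(np.uint8)
c=max(cv2.findContours(m,cv2.RETR_EXTERNAL,cv2.CHAIN_APPROX_NONE)[0],key=cv2.contourArea)
P=np.array([wcast(d,s,p[0][0]+230,p[0][1]+120,16)[:2] for p in c],np.float32); r=cv2.minAreaRect(P); print(r)
b=cv2.boxPoints(r); e=[b[1]-b[0],b[2]-b[1]]; e=max(e,key=np.linalg.norm); e=e/np.linalg.norm(e); e*=np.sign(e[1])
print("stone yaw",np.degrees(np.arctan2(e[1],e[0])))
g=np.array(r[0])-25*e; R=np.array(s['orientation'])
print("grip cm tool",R[:2,:2].T@(g-np.array(s['eef_pos'])[:2])/10)
```

```text
t 6.42 cad [-260.5   66. ] z 159.4 yaw 111.58 F [-0.5  0.2  0.2] w 0.876 ff 0.0 j6 -0.8
((570.7626953125, -192.5046844482422), (46.754859924316406, 96.71744537353516), 20.721866607666016)
stone yaw 110.72185
grip cm tool [-1.09646427 -1.54559035]
```

```bash
python3 -m handwheel '[-1.1,-1.55,0,0.015,8, 0,0,4,0,8, 0,0,4,0,8, 0,0,4,0,8, 0,0,2,0,8, 0,0,1.3,0,8, 0,0,0,0,8, 0,0,0,0,8]'>/dev/null;  python3 -c 'from h import *;where()'
```

```text
t 7.13 cad [-272.5   79.3] z 6.9 yaw 110.85 F [0.5 0.2 0.6] w 0.877 ff 0.0 j6 -0.82
```

```bash
python3 -m handwheel '[0,0,0.2,0,4, 0,0,0,0,4, 0,0,0,0,4, 0,0,0,0,4, 0,0,0,0,4, 0,0,0,0,4, 0,0,0,0,4, 0,0,0,0,4]' 30 >/dev/null; python3 -c 'from h import *;where()'
```

```text
t 7.8 cad [-273.9   79. ] z 5.3 yaw 110.78 F [0.6 1.2 6.4] w 0.5 ff 29.995370507240295 j6 -0.82
```

```bash
python3 -m handwheel '[0,0,-1,0,4, 0,0,0,0.073,4, 0,0,0,0.073,4, 0,2.6,0,0,4, 0,2.6,0,0,4, 0,2.7,0,0,4, 3,0,0,0,4, 3,0,0,0,4]' >/dev/null; python3 -m handwheel '[3,0,0,0,4, 3,0,0,0,4, 2.5,0,0,0,4, 0,0,0,0,4, 0,0,0,0,4]'>/dev/null
python3 - <<'E'
from h import *
s=where(); d=snapshot("wrist"); cv2.imwrite("pics/w4.png",d["image"][:,:,::-1])
E
```

```text
t 8.88 cad [-127.5    0.2] z 15.4 yaw 102.54 F [ 0.1 -1.3 -1.8] w 0.499 ff 29.99384969472885 j6 -0.4
```

View pics/w4.png

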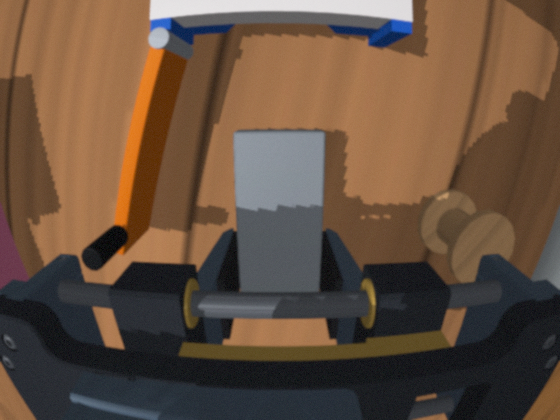

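Stone is held straight: its front edge runs (236,130) to (324,130). The slot mouth lies between about (235,28) and (330,28), and the door is open at left.

Run:
```python
from h import *
s=where(); d=snapshot("wrist"); 
cv2.imwrite("pics/w5.png",cv2.resize(d["image"][0:150,140:430,::-1],None,fx=2.7,fy=2.7,interpolation=cv2.INTER_CUBIC))
for u,v,z in ((152,17,42),(412,17,42),(236,130,26),(324,130,26)): print(u,v,cad(wcast(d,s,u,v,z)).round(1))
for y in(-60,-31,31,60): print(y,wproj(d,s,wor(0,y,42)).round(),wproj(d,s,wor(0,y,20)).round(),wproj(d,s,wor(0,y,0)).round())
```

```text
t 8.93 cad [-128.7   -0. ] z 15.4 yaw 102.47 F [-1.  -0.6 -1.9] w 0.502 ff 29.993824660778046 j6 -0.4
152 17 [ 1. 59.]
412 17 [  1.5 -60.7]
236 130 [-55.7  21.8]
324 130 [-55.6 -21.6]
-60 [411.  20.] [395.  29.] [384.  36.]
-31 [350.  13.] [341.  24.] [335.  32.]
31 [210.  12.] [219.  24.] [225.  32.]
60 [150.  19.] [165.  29.] [177.  36.]
```

View pics/w5.png

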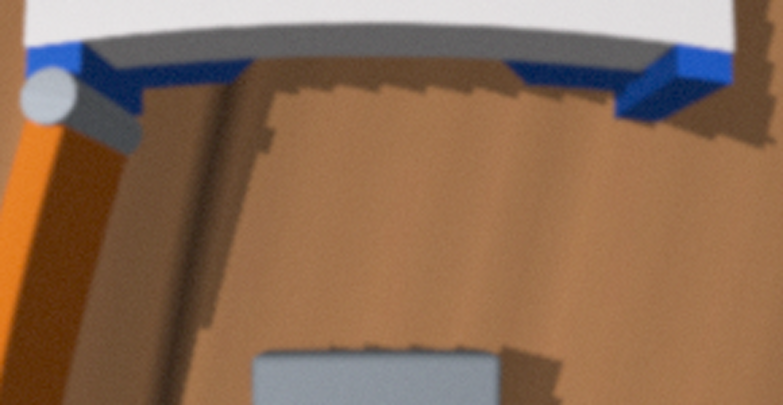

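The lintel is centred about 0.8 mm to tool +y from the stone. I'll lower and insert.

```bash
python3 -m handwheel '[0,0.08,0.97,0,4, 2,0,0,0,4, 2,0,0,0,4, 1,0,0,0,4, 0.7,0,0,0,4, 0.7,0,0,0,4, 0,0,0,0,4]' >/dev/null; python3 -c 'from h import *;where()'
python3 -m handwheel '[0.6,0,0,0,4, 0.6,0,0,0,4, 0.6,0,0,0,4, 0.6,0,0,0,4, 0,0,0,0,4]'; python3 -c 'from h import *;where()'
```

```text
t 9.57 cad [-64.   -0.3] z 4.9 yaw 102.44 F [-0.4 -0.4 -2.2] w 0.499 ff 29.99783545732498 j6 -0.3
t: 9.98
eef_pos: [607.4, 30.0, 5.2]
orientation: [[-0.216, 0.976, -0.0], [0.976, 0.216, 0.0], [0.0, -0.0, -1.0]]
force: [-0.2, 0.5, -1.8]
width: 0.502
finger_force: 30.0
t 9.98 cad [-39.6  -0.4] z 5.2 yaw 102.45 F [-0.2  0.5 -1.8] w 0.502 ff 29.9977844953537 j6 -0.27
```

```bash
python3 -m handwheel '[0.5,0,0,0,4, 0.5,0,0,0,4, 0.5,0,0,0,4, 0,0,0,0,4, 0,0,0,0,5.6, 0,0,0,0,5.6, 0,0,0,0,5.6, 0,0,0,0,5.6]'; python3 -c 'from h import *;where()'
python3 -m handwheel '[-3,0,0,0,5.6, -3,0,0,0,5.6, 0,0,0,0,2, 0,0,0,0,2, 0,0,0,0,2, 0,0,0,0,2, 0,0,0,0,2, 0,0,0,0,2]' >/dev/null
python3 - <<'E'
from h import *
s=where(); d=snapshot("wrist"); cv2.imwrite("pics/w6.png",d["image"][:,:,::-1])
E
```

```text
t: 10.65
eef_pos: [604.7, 43.3, 5.3]
orientation: [[-0.215, 0.977, 0.0], [0.977, 0.215, -0.0], [-0.0, 0.0, -1.0]]
force: [-0.7, 0.4, -0.0]
width: 0.612
finger_force: 0.0
t 10.65 cad [-26.   -0.7] z 5.3 yaw 102.4 F [-0.7  0.4 -0. ] w 0.612 ff 0.0 j6 -0.24
t 11.32 cad [-85.   -0.6] z 5.2 yaw 102.47 F [-0.4  0.4  0.2] w 0.23 ff 0.0 j6 -0.34
```

View pics/w6.png

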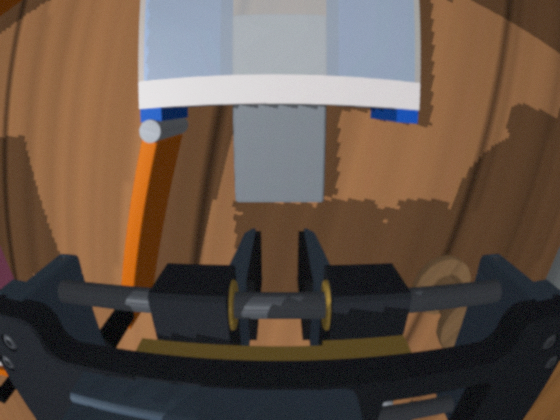

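The stone's rear end is at row 201 and straight in the slot, with the fingers clear behind it. Now I'll push.

```bash
python3 - <<'E'
from h import *
s=where(); d=snapshot("wrist")
for u,v,z in ((140,108,42),(419,108,42),(236,201,16),(323,201,16)): print(u,v,cad(wcast(d,s,u,v,z)).round(1))
E
python3 -m handwheel '[1.2,0,0,0,2, 1,0,0,0,2, 0.8,0,0,0,2, 0.8,0,0,0,2, 0.8,0,0,0,2, 0.8,0,0,0,2, 0.6,0,0,0,2, 0,0,0,0,2]';python3 - <<'E'
from h import *
s=where(); d=snapshot("wrist"); cv2.imwrite("pics/w7.png",d["image"][:,:,::-1])
E
```

```text
t 11.37 cad [-85.1  -0.6] z 5.2 yaw 102.46 F [0.1 0.7 0.2] w 0.224 ff 0.0 j6 -0.34
140 108 [ 1.2 60. ]
419 108 [  1.4 -60.5]
236 201 [-48.6  22.2]
323 201 [-48.5 -22.8]
t: 12.08
eef_pos: [604.1, 44.9, 5.2]
orientation: [[-0.216, 0.976, -0.0], [0.976, 0.216, 0.0], [0.0, -0.0, -1.0]]
force: [-0.8, 0.4, 0.1]
width: 0.221
finger_force: 0.0
t 12.08 cad [-24.4  -0.4] z 5.2 yaw 102.47 F [-0.8  0.4  0.1] w 0.221 ff 0.0 j6 -0.24
```

View pics/w7.png

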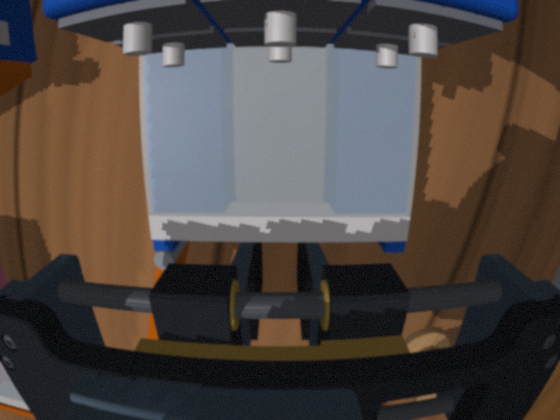

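The view shows the fingers just in front of the lintel (front edge at row 240) and the stone under the roof. I'll creep forward until they contact the face.

```bash
python3 -m handwheel '[0.5,0,0,0,2, 0.2,0,0,0,2, 0,0,0,0,2]' >/dev/null; python3 -c 'from h import *;where()'; python3 -m handwheel '[0.15,0,0,0,2, 0,0,0,0,2, 0,0,0,0,2]' >/dev/null; python3 -c 'from h import *;where()'
```

```text
t 12.38 cad [-18.5  -0.6] z 5.2 yaw 102.41 F [ 0.2 -0.2 -0.2] w 0.218 ff 0.0 j6 -0.23
t 12.63 cad [-17.3  -0.5] z 5.2 yaw 102.41 F [ 0.4 -1.2 -0.6] w 0.218 ff 0.0 j6 -0.23
```

```bash
python3 -m handwheel '[0.12,0,0,0,2, 0,0,0,0,2, 0,0,0,0,2]' >/dev/null; python3 -c 'from h import *;where()'
```

```text
t 12.88 cad [-16.6  -0.6] z 5.2 yaw 102.41 F [ 0.9 -6.2 -0.4] w 0.217 ff 2.9582150280475616 j6 -0.23
```

```bash
python3 -m handwheel '[-3,0,0,0,2, -4,0,0,0,1, -4,0,0,0,1, 0,0,0,0,1, 0,0,0,0,1]' >/dev/null
python3 - <<'E'
from h import *
s=where(); d=snapshot("wrist"); print(wproj(d,s,wor(0,0,16)),wproj(d,s,wor(0,0,42)))
cv2.imwrite("pics/w8.png",cv2.resize(d["image"][0:150,140:430,::-1],None,fx=2.7,fy=2.7,interpolation=cv2.INTER_CUBIC))
E
```

```text
t 13.3 cad [-128.2   -0.5] z 5.2 yaw 102.24 F [ 0.5  0.8 -0.1] w 0.109 ff 0.0 j6 -0.4
[278.28047608  19.67036414] [278.05561544   3.79553368]
```

View pics/w8.png

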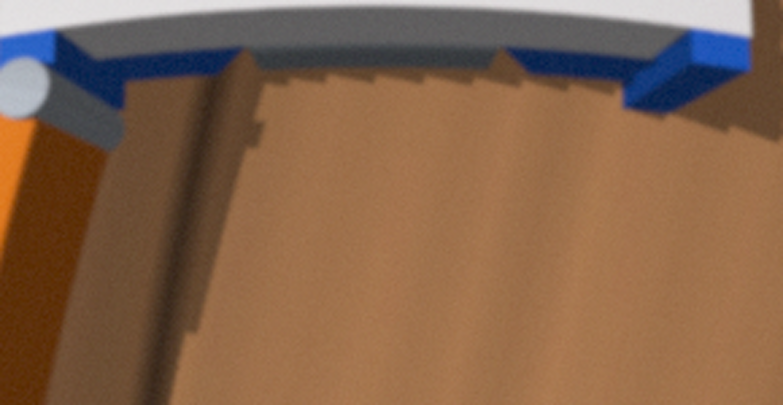

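The stone's end face is visible at (370,55) in the crop, flush under the lintel. Next, back to the peg to close the door.

```bash
python3 -m handwheel '[0,0,-4,0,4, 0,0,-4,0,4, 0,0,-3,0,4, 0.7,-2.8,0,0,4, 0.7,-2.8,0,0,4, 0.7,-2.9,0,0,4, 0,0,0,0,4, 0,0,0,0,4]' >/dev/null; python3 -c 'from h import *;where()'
```

```text
t 14.02 cad [-103.4   85.8] z 115.5 yaw 102.48 F [ 0.1 -1.3  0.6] w 0.438 ff 0.0 j6 -0.42
```

```bash
python3 -m handwheel '[-0.35,0.1,0,0,4, 0,0,3,0,4, 0,0,2,0,4, 0,0,1.5,0,4, 0,0,0,0,0.5, 0,0,0,0,0.5, 0,0,0,0,0.5, 0,0,0,0,0.5]' 15 >/dev/null; python3 -m handwheel '[0,0,0,0,0.5, 0,0,0,0,0.5]'; python3 -c 'from h import *;where()'
```

```text
t: 14.85
eef_pos: [541.0, -55.5, 51.1]
orientation: [[-0.215, 0.977, 0.002], [0.977, 0.215, -0.0], [-0.001, 0.002, -1.0]]
force: [0.2, 0.3, 5.0]
width: 0.124
finger_force: 15.0
t 14.85 cad [-108.8   82.8] z 51.1 yaw 102.42 F [0.2 0.3 5. ] w 0.124 ff 15.001627206802368 j6 -0.43
```

```bash
python3 -m handwheel '[-0.34,1.56,0,0,0.5, -0.08,1.5,0,0,0.5, 0.15,1.49,0,0,0.5, 0.36,1.45,0,0,0.5, 0.58,1.39,0,0,0.5, 0.78,1.28,0,0,0.5, 0.96,1.15,0,0,0.5, 1.12,0.99,0,0,0.5]' >/dev/null; python3 -c 'from h import *;where()'; python3 -m handwheel '[1.26,0.82,0,0,0.5, 1.36,0.61,0,0,0.5, 1.44,0.41,0,0,0.5, 0,0,0,0,0.5, 0,0,0,0,0.5]' >/dev/null; python3 -c 'from h import *;where()'
```

```text
t 15.52 cad [-72.9 -25.6] z 50.8 yaw 102.4 F [-2.9 -1.9  5.9] w 0.127 ff 15.004900842905045 j6 -0.31
t 15.93 cad [-31.5 -43.8] z 50.7 yaw 102.49 F [ 0.3 -0.2  4.5] w 0.125 ff 15.00329241156578 j6 -0.24
```

```bash
python3 -m handwheel '[1.2,0.15,0,0,0.5, 0.6,0,0,0,0.5, 0,0,0,0,0.5, 0,0,0,0,0.5]' >/dev/null; python3 -c 'from h import *;where()'; python3 -m handwheel '[0.3,0,0,0,0.5, 0,0,0,0,0.5, 0,0,0,0,0.5]' >/dev/null; python3 -c 'from h import *;where()'
```

```text
t 16.27 cad [-14.1 -45.2] z 50.7 yaw 102.43 F [1.9 0.5 5.4] w 0.126 ff 15.002619177103043 j6 -0.21
t 16.52 cad [-12.7 -45.3] z 50.7 yaw 102.4 F [ 3.5 -9.2  5.1] w 0.123 ff 15.002826601266861 j6 -0.21
```

```bash
python3 -m handwheel '[0,0,0,0,3, 0,0,0,0,3, 0,0,0,0,3, 0,0,-4,0,3, 0,0,-4,0,3, -3,0,-2,0,3, -3,0,0,0,3, 0,0,0,0,3]' >/dev/null
python3 - <<'E'
from h import *
s=where(); d=snapshot("wrist"); print(wproj(d,s,wor(-10,-45,72)),wproj(d,s,wor(-14,-53,42)),wproj(d,s,wor(-14,50,42)))
cv2.imwrite("pics/w9.png",cv2.resize(d["image"][20:240,60:420,::-1],None,fx=2,fy=2,interpolation=cv2.INTER_CUBIC))
E
```

```text
t 17.18 cad [-76.  -45.3] z 151.9 yaw 102.29 F [-0.6 -0.1 -0.5] w 0.329 ff 0.0 j6 -0.3
[278.97505703 130.25445966] [288.25944071 132.30045846] [172.23771857 135.09169551]
```

View pics/w9.png

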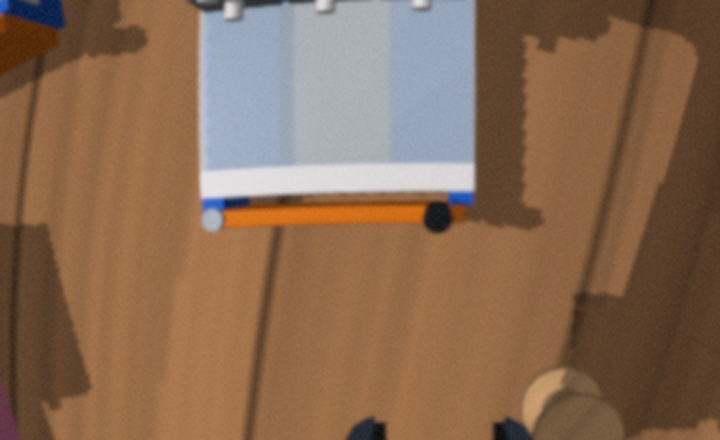

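The door is shut: it runs parallel to the lintel with its free end against the right rest strip, and the peg at full-frame (279,128) matches the (279,130) predicted for shut. The gripper is clear of everything.

```bash
python3 -c 'from h import *;print(job.finish_job())'
```

```text
the job is handed in; nothing more can be done
None
```

The stone is in the slot flush with the face and the door is shut over it; I handed the job in at about 17 s without seeing a verdict, kept the arm clear of the spools and wrench, and viewed 12 pictures, two over the limit of 10.

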